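Press the sugar tongs and the folded corkscrew home in their foam pockets

ROBOT

A 7-joint arm with a two-finger parallel gripper is mounted at the origin on the work surface. World frame = base frame: x ahead of the robot, y to its left, z up, the work surface at z = 0. Lengths are in m, angles in rad, forces in N, time in s.
With the tool pointing down it reaches from about 0.4 to 0.85 m from the base axis. Payload 4.5 kg.
Tool frame: the origin (TCP) lies on the centre line of the jaws, within the pads' length; the fingertips stand 11 mm ahead of it and the grasp point (between the pads) lies 8 mm behind it; z points along the fingers, y is the direction in which the jaws open and shut (so a half turn about z gives the same grasp; the last joint's range is limited). The gripper opens to 88 mm and grips with 3 to 60 N. Pads are 18 mm wide; open, the fingers measure 123 mm over their backs; the gripper's body (75 mm by 187 mm) begins 45 mm behind the grasp point.
Start: joints at [-1.186, 0.689, -0.195, 1.565, 0.157, 0.902, -0.215], TCP at [0.215, 0.587, 0.25] pointing down, gripper open.
Joint ranges: [-3.01, 3.01], [-0.46, 2.08], [-1.47, 1.51], [0.13, 2.56], [-1, 4.14], [0.04, 2.09], [-2.66, 2.66]. Speed limits (rad/s): [2.57, 2.57, 3.14, 3.14, 3.14, 3.14, 3.14].

INTERFACE

Orientations are given as a unit quaternion [x, y, z, w].
In Python, from plant import r, snapshot gives the robot as it stands.
- The arm moves only by the tool drive_tool, never from a script. Its argument "commands" is a list of rows, each an object of numbers: "wx", "wy", "wz": the turn, a rotation vector about the tool's x, y, z in rad; "dx", "dy", "dz": the shift along the tool's x, y, z in m; "claw": the opening, from 0 (shut) to 1 (fully open). A call has 1 to 12 rows; each row shifts and turns the commanded pose from where the row before left it, along the tool's axes as they then stand; what a row does not reach is not made up. A row lasts 1/10 s, in which the tool goes at most 50 mm and 8.59 degrees, less where a joint would pass 70% of its speed; a pose out of reach is approached as far as the arm can. A call is refused whole if a number of a shift passes 0.05 or a number of a turn 0.15, either way. A call with a gripper value outside its range is refused whole. The fingers move at their own pace and stop on an object; "grip_force" is the grip in N (left out, the last holds). Time passes only in rows, so rows that do not move let the fingers close. It gives the time, the measured TCP pose, the force and the opening at its end, in the units of the state.
- r.get_state(): the state, without advancing time (a new reading comes with each control period).
- snapshot(name): name is "scene" or "side" or "wrist"; returns a dict with "color" (480x640x3 uint8, red, green, blue), "fx", "fy", "cx", "cy" (pixels), "world_to_cam" (4x4, takes a point from world to camera coordinates); the wrist camera has in their place "T_tool_cam" (4x4, takes a point from camera to tool coordinates, whose origin is the TCP and whose axes are the flange's). Camera axes: x right, y up, looking along -z (the intrinsics and any distortion apply to the point x, -y, -z); pixel columns grow to the right and rows downward; lengths in m; the calibration is good to about 2 mm. A picture is of the moment at which its call begins: read the wrist's pose just before it. There is no depth.
- r.finish_job(): hands the job in, once; it reports no verdict.
The state is a dict: "clock": time; "q": joint angles; "qd": joint speeds; "joint_torque": joint torques, N m; "tool_pos": TCP position; "eef_rot": TCP orientation; "contact_force": force on the tool from outside, world axes, zero at the start; "moment": the same for the moment, N m; "opening": opening from 0.0 (shut) to 1.0 (fully open).
Only numpy, scipy, OpenCV 4.12 (cv2) and the standard library are available. Lean on these libraries where they do the work, as an engineer would, in place of code of your own. Each camera call takes 0.05 s, during which the arm holds its last target. There are 200 camera calls.

TASK

Pack the bar kit on the trolley: lay the sugar tongs and the folded corkscrew each in the foam pocket cut to its outline, and press both down until they sit fully home and level on the pocket floors. Leave the coffee canister, the stacked espresso cups and the water bottle standing where they are, and let go of everything at the end.

Things in the scene. Friction and masses are not known exactly. Their poses are not given: they have to be found in the camera images.
- tongs: Chrome sugar tongs, rigid, on their side, 130 mm long (x), 14 mm high, 75 g, starting across the case. Origin: underside, mid length. Rounded bow x = -65 to -51 mm; two parallel upright legs 3 mm thick, 28 mm wide over both, open between, x = -51 to +36; two solid scoops x = +34 to +65, 44 mm wide over both, 10 mm gap between. Balance point near x = +6. Grip across both legs.
- tongs_bow (a point): Point on top of the tongs' bow, at x = -58, y = 0, z = 14 mm of the tongs: one place to press.
- tongs_scoops (a point): Point between the tops of the two scoops, at x = +50, y = 0, z = 14 mm of the tongs: the other place to press, with something wider than the 10 mm gap.
- corkscrew: Folded waiter's corkscrew, rigid, wooden handle with steel ends, flat on the shelf between canister and cups; 124 mm long (x), 28 wide (y), 16 high, 130 g. Origin: underside, mid outline. Handle x = -62 to +62, y = -14 to +4 mm, full height; folded steel lever beside it x = -60 to +22, y = +4 to +14, equally high, so the +x+y corner is missing. Grip across the 28 mm at x = -40 to +15.
- corkscrew_hinge_end (a point): Point on top of the corkscrew near its hinge end, at x = -45, y = 0, z = 16 mm of the corkscrew: one place to press.
- corkscrew_free_end (a point): Point on top of the corkscrew's handle at its other end, at x = +45, y = -4, z = 16 mm of the corkscrew: the other place to press.
- kit_case: Grey open case, fixed, 174 (x) by 182 (y) by 36 mm high, 5 mm walls. Origin: centre of its underside, on the shelf; small latches and carry handle on its -x face. It holds two charcoal foam blocks (160 by 84 mm, pocket floors light grey) side by side in y, tops flush with the rim, 36 mm above the shelf; which block is on which side varies. The foam is firm but for the springy lips in the pockets.
- tongs_pocket (a point): Centre of the tongs' pocket floor, 12 mm below the foam's top. With the tongs home (2 mm proud of the foam) their origin and axes coincide with this. Outline: y = -17 to +17 mm from x = -68 to +31, its -x corners cut at 45 degrees (8 mm); then y = -25 to +25 to x = +68: 3 mm free all round. Springy foam lips in facing pairs at x = -42 and +50 narrow it, from 2 mm below the top down.
- tongs_foam: Foam block with the tongs' pocket; fixed; origin: centre of its underside, 4 mm above the shelf. Lips in both pockets bulge 1.5 mm a side into the tool's width. A tool laid in rests on them 4 to 5 mm deep, too light to sink further. Past them takes about 5 to 8 N at one end (that end sinks first) or 10 to 14 N in the middle, pressed midway across and flat; if one side catches, press that side.
- corkscrew_pocket (a point): Centre of the corkscrew's pocket floor, 14 mm below the foam's top. With the corkscrew home (2 mm proud of the foam) its origin and axes coincide with this. Outline: x = -65 to +65, y = -17 to +17 mm, less the corner x > +25, y > +7, which is foam: 3 mm free all round, one way round fits. Springy lips in facing pairs at x = -38 and +43 (midway: y = 0 and -5), see the foam block.
- canister: Bystander: round lidded silver tin coffee canister, 93 mm across, 104 mm high to the lid, 118 mm to the top of its black knob, loose, standing off the corkscrew's +x end (30 mm or more free). Origin: centre of its underside.
- cup1: Bystander: bottom of three stacked white espresso cups without handles, loose, each 62 mm across the rim and 55 mm high; the stack is 99 mm high and stands off the corkscrew's -x end (30 mm or more free). Origin: centre of its underside.
- cup2: Bystander: middle cup, 22 mm above the bottom one. Origin: centre of its underside.
- cup3: Bystander: top cup, 22 mm above the middle one. Origin: centre of its underside.
- water: Bystander: small glass water bottle, 54 mm across, 165 mm high, loose, beyond the case. Origin: centre of its underside. Behind it at x = 0.80 to 0.87 m runs the fixed back rail with magnetic strip, jigger and bar spoon, up to 150 mm high.

How it is judged:
By the outcome, as a careful person would: the job done as asked, in the order asked, and still so for the second after the job is handed in, with the robot touching nothing.
It also fails if it takes over 70 s, if anything falls off the work surface, if the arm or the gripper's body presses on something with over 40 N, if the wrist force passes 120 N, or if a joint passes its speed limit or range.

## Working session

There is one attempt and no reset: what is moved stays moved. The work goes in short steps, Python scripts to look and compute and a tool call to move; the robot and the scene stay as the last step left them, time stands still between calls to the robot, and variables do not carry over. Pictures are saved under pics/ and viewed, on a budget of 10 in all, crops included, one or two more only if the job needs it, and the job is handed in when it is done.

Besides the shell and the picture viewer there is one more tool, called after "Emit:" by a JSON object that holds its "fn" and its "kwargs", one argument or row to a line. drive_tool: Moves the arm, as the interface text tells. Its arguments: {"type":"object","properties":{"commands":{"type":"array","items":{"type":"object","properties":{"wx":{"type":"number"},"wy":{"type":"number"},"wz":{"type":"number"},"dx":{"type":"number"},"dy":{"type":"number"},"dz":{"type":"number"},"claw":{"type":"number"}}}},"grip_force":{"type":"number"}},"required":["commands"]}

```bash
ls; mkdir -p pics
python3 - <<'E'
from plant import r, snapshot
import cv2,numpy as np
s=r.get_state();print({k:np.round(v,3).tolist() for k,v in s.items()})
for n in("scene","side"):
    d=snapshot(n);cv2.imwrite(f"pics/{n}0.png",d["color"][:,:,::-1]);print(n,d["fx"],d["fy"],d["cx"],d["cy"],np.round(d["world_to_cam"],4).tolist(),[k for k in d])
d=snapshot("wrist");print([k for k in d],d["fx"],np.round(d["T_tool_cam"],4).tolist())
E
```

```text
pics
{'clock': 0.0, 'q': [-1.186, 0.69, -0.195, 1.566, 0.157, 0.902, -0.215], 'qd': [-0.001, 0.0, 0.0, 0.001, 0.002, 0.001, 0.0], 'joint_torque': [-0.001, -52.756, -1.267, -15.342, -0.053, 0.007, 0.0], 'tool_pos': [0.215, 0.586, 0.249], 'eef_rot': [0.174, 0.985, -0.001, -0.0], 'contact_force': [0.336, -0.44, 0.621], 'moment': [-0.006, -0.008, -0.011], 'opening': 1.0}
scene 468.42708723603204 468.42708723603204 314.58425968532265 235.54358445425729 [[0.4607, 0.8875, 0.0062, -0.2132], [-0.753, 0.3871, 0.532, 0.3994], [0.4698, -0.2498, 0.8467, -1.3331], [0.0, 0.0, 0.0, 1.0]] ['color', 'fx', 'fy', 'cx', 'cy', 'world_to_cam']
side 467.50349167748305 467.50349167748305 326.9435383567871 236.14373869287158 [[0.7061, -0.7078, -0.0192, -0.44], [0.4002, 0.3765, 0.8355, -0.2577], [-0.5842, -0.5977, 0.5491, -0.7415], [0.0, 0.0, 0.0, 1.0]] ['color', 'fx', 'fy', 'cx', 'cy', 'world_to_cam']
['color', 'fx', 'fy', 'cx', 'cy', 'T_tool_cam'] 418.06994337462925 [[-0.0, 0.962, 0.273, 0.0699], [1.0, -0.0, 0.0002, 0.0004], [0.0002, 0.273, -0.962, -0.1356], [0.0, 0.0, 0.0, 1.0]]
```

View pics/scene0.png

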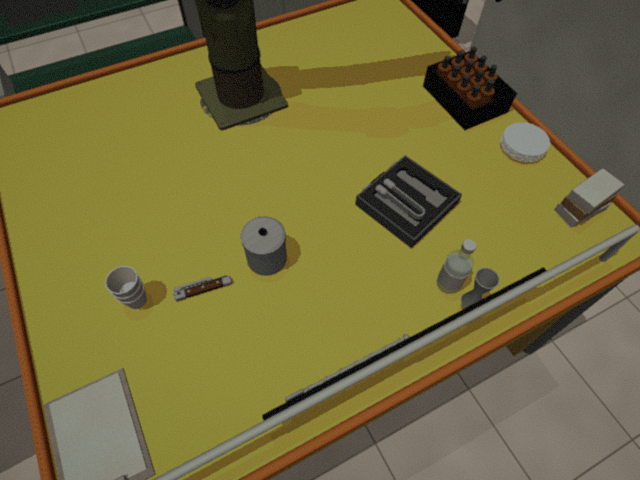

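View pics/side0.png

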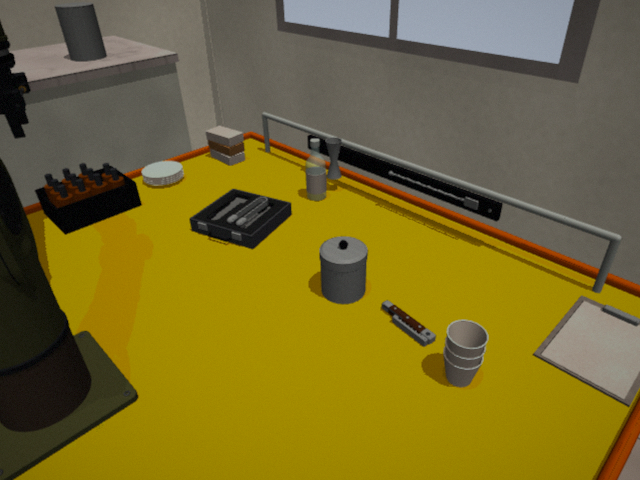

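The scene view shows the case at corners (357,200), (406,157), (461,196), (412,243), with the tongs lying on it. The corkscrew runs (176,294)–(232,281), between the cups (130,290) and the canister (265,245). The bottle is at (455,270).

```bash
cat > h.py <<'E'
import numpy as np, cv2
from scipy.spatial.transform import Rotation as R
from plant import r, snapshot
def snap(n):
    s=r.get_state(); d=snapshot(n)
    if n=="wrist":
        T=np.eye(4);T[:3,:3]=R.from_quat(s["eef_rot"]).as_matrix();T[:3,3]=s["tool_pos"]
        d["world_to_cam"]=np.linalg.inv(T@np.asarray(d["T_tool_cam"]))
    return d
def px2w(d,uv,z):
    M=np.linalg.inv(np.asarray(d["world_to_cam"]));o=[]
    for u,v in np.atleast_2d(uv):
        ray=M[:3,:3]@np.array([(u-d["cx"])/d["fx"],-(v-d["cy"])/d["fy"],-1]);c=M[:3,3]
        o.append((c+ray*(z-c[2])/ray[2])[:2])
    return np.array(o)
def w2px(d,P):
    p=np.c_[np.atleast_2d(P),np.ones(len(np.atleast_2d(P)))]@np.asarray(d["world_to_cam"]).T
    return np.c_[d["cx"]+d["fx"]*p[:,0]/-p[:,2],d["cy"]+d["fy"]*p[:,1]/p[:,2]]
def state():
    s=r.get_state();e=R.from_quat(s["eef_rot"]).as_matrix()
    print("t",round(s["clock"],2),"p",np.round(s["tool_pos"],4),"x",np.round(e[:,0],3),"y",np.round(e[:,1],3),"F",np.round(s["contact_force"],1),"open",round(s["opening"],3))
    return s
def rel(p,ax):  # move from now to TCP p with tool x along heading ax (rad), tool down
    s=state();e=R.from_quat(s["eef_rot"])
    T=R.from_matrix(np.c_[[np.cos(ax),np.sin(ax),0],[np.sin(ax),-np.cos(ax),0],[0,0,-1]])
    print("shift in present tool axes",np.round(e.inv().apply(np.array(p)-s["tool_pos"]),4),"turn",np.round((e.inv()*T).as_rotvec(),4))
E
python3 - <<'E'
from h import *
d=snap("scene");f=lambda uv,z:print(np.round(px2w(d,uv,z),3).tolist())
f([(357,200),(406,157),(461,196),(412,243)],.036)
f([(176,294),(232,281),(183,283),(228,277)],.016)
f([(264,235)],.118);f([(124,275)],.099);f([(452,284)],0)
state()
E
```

```text
[[0.494, 0.095], [0.435, 0.27], [0.596, 0.319], [0.651, 0.144]]
[[0.521, -0.359], [0.546, -0.243], [0.503, -0.337], [0.533, -0.247]]
[[0.534, -0.153]]
[[0.482, -0.43]]
[[0.763, 0.181]]
t 0.2 p [0.2147 0.5866 0.2493] x [-0.939  0.344 -0.   ] y [ 0.344  0.939 -0.001] F [-0.3  1.7  0.3] open 0.996
```

Emit:
{"fn": "drive_tool", "kwargs": {
  "commands": [
    {"dx": -0.04, "dy": -0.022},
    {"dx": -0.04, "dy": -0.022},
    {"dx": -0.04, "dy": -0.022},
    {"dx": -0.04, "dy": -0.022},
    {"dx": -0.04, "dy": -0.022},
    {"dx": -0.04, "dy": -0.022},
    {"dx": -0.04, "dy": -0.022},
    {"dx": -0.04, "dy": -0.022},
    {"dx": -0.04, "dy": -0.022},
    {"dx": -0.04, "dy": -0.022},
    {"dx": -0.04, "dy": -0.022},
    {}
  ]
}}

```text
validation failed for argument at $.co...
```

```bash
cat > look.py <<'E'
import sys,pickle
from h import *
n=sys.argv[1];state();d=snap("wrist");pickle.dump(d,open(f"pics/{n}.pkl","wb"));cv2.imwrite(f"pics/{n}.png",cv2.resize(d["color"],(800,600),interpolation=cv2.INTER_CUBIC)[:,:,::-1])
E
python3 look.py w1
```

```text
t 0.2 p [0.2147 0.5866 0.2493] x [-0.939  0.344 -0.   ] y [ 0.344  0.939 -0.001] F [-0.3  1.7  0.3] open 0.996
```

View pics/w1.png

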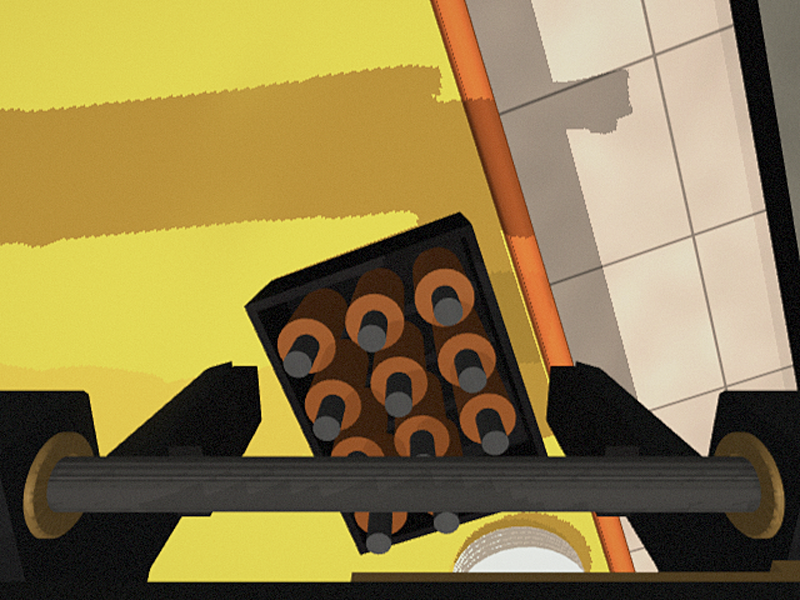

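The move was refused, probably because of the empty row, so this picture shows only the start pose and not the case. I'll retry with the last row filled in.

Emit:
{"fn": "drive_tool", "kwargs": {
  "commands": [
    {"dx": -0.04, "dy": -0.022},
    {"dx": -0.04, "dy": -0.022},
    {"dx": -0.04, "dy": -0.022},
    {"dx": -0.04, "dy": -0.022},
    {"dx": -0.04, "dy": -0.022},
    {"dx": -0.04, "dy": -0.022},
    {"dx": -0.04, "dy": -0.022},
    {"dx": -0.04, "dy": -0.022},
    {"dx": -0.04, "dy": -0.022},
    {"dx": -0.04, "dy": -0.022},
    {"dx": -0.04, "dy": -0.022},
    {"dz": 0}
  ]
}}

```text
validation failed for argument at $.co...
```

Emit:
{"fn": "drive_tool", "kwargs": {
  "commands": [
    {"dx": -0.04, "dy": -0.022, "dz": 0, "wx": 0, "wy": 0, "wz": 0, "claw": 1}
  ]
}}

```text
clock: 0.35
tool_pos: [0.2386, 0.5573, 0.2496]
eef_rot: [0.169, 0.986, 0.002, -0.003]
contact_force: [0.1, -0.5, 0.5]
opening: 0.997
```

Every row has to carry all the fields.

Emit:
{"fn": "drive_tool", "kwargs": {
  "commands": [
    {"dx": -0.04, "dy": -0.022, "dz": 0, "wx": 0, "wy": 0, "wz": 0, "claw": 1},
    {"dx": -0.04, "dy": -0.022, "dz": 0, "wx": 0, "wy": 0, "wz": 0, "claw": 1},
    {"dx": -0.04, "dy": -0.022, "dz": 0, "wx": 0, "wy": 0, "wz": 0, "claw": 1},
    {"dx": -0.04, "dy": -0.022, "dz": 0, "wx": 0, "wy": 0, "wz": 0, "claw": 1},
    {"dx": -0.04, "dy": -0.022, "dz": 0, "wx": 0, "wy": 0, "wz": 0, "claw": 1},
    {"dx": -0.04, "dy": -0.022, "dz": 0, "wx": 0, "wy": 0, "wz": 0, "claw": 1},
    {"dx": -0.04, "dy": -0.022, "dz": 0, "wx": 0, "wy": 0, "wz": 0, "claw": 1},
    {"dx": -0.04, "dy": -0.022, "dz": 0, "wx": 0, "wy": 0, "wz": 0, "claw": 1},
    {"dx": -0.04, "dy": -0.022, "dz": 0, "wx": 0, "wy": 0, "wz": 0, "claw": 1},
    {"dx": -0.04, "dy": -0.022, "dz": 0, "wx": 0, "wy": 0, "wz": 0, "claw": 1},
    {"dx": 0, "dy": 0, "dz": 0, "wx": 0, "wy": 0, "wz": 0, "claw": 1},
    {"dx": 0, "dy": 0, "dz": 0, "wx": 0, "wy": 0, "wz": 0, "claw": 1}
  ]
}}

```text
clock: 1.55
tool_pos: [0.5453, 0.2073, 0.2495]
eef_rot: [0.176, 0.984, -0.0, -0.0]
contact_force: [-0.4, 1.1, 0.4]
opening: 0.999
```

```bash
python3 look.py w2
```

```text
t 1.55 p [0.5453 0.2073 0.2495] x [-0.938  0.347  0.   ] y [ 0.347  0.938 -0.   ] F [-0.4  1.1  0.4] open 0.999
```

View pics/w2.png

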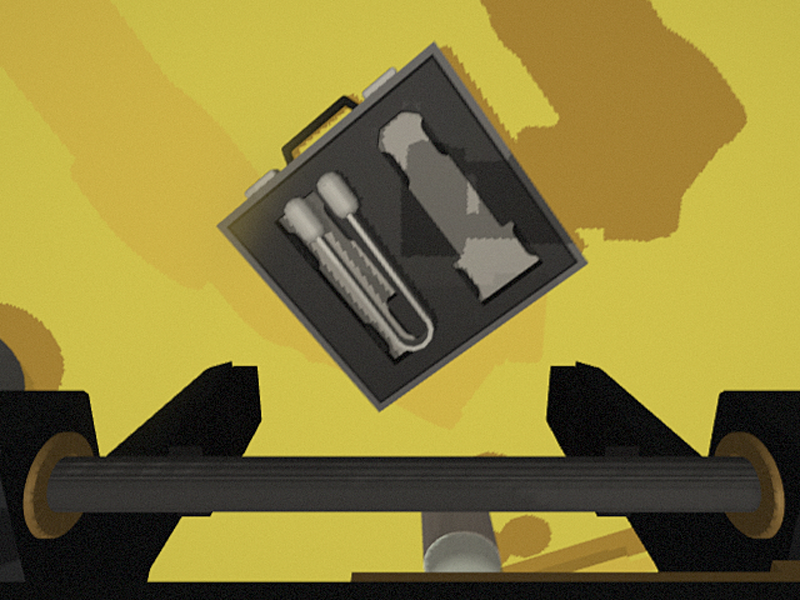

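The close view shows the case with its handle (-x face) at the upper left. The tongs lie over the left (corkscrew) pocket, scoops at (295,215) and (337,195), bow at (422,340). The tongs pocket is on the right: narrow end (400,125), wide end (505,270), so the tongs need about a half turn.

Run:
```python
from h import *; import pickle
d=pickle.load(open("pics/w2.pkl","rb"))
f=lambda uv,z:px2w(d,np.array(uv)/1.25,z)
c=f([(434,42),(218,226),(380,411),(586,262)],.036);print("case",c.round(4).tolist(),c.mean(0).round(4))
for a,b in((0,3),(1,2),(1,0),(2,3)):
    v=c[b]-c[a];print(np.hypot(*v).round(4),np.degrees(np.arctan2(v[1],v[0])).round(2))
# tongs pts
t=f([(290,203),(327,176),(318,236),(352,212),(400,338),(433,325),(420,350)],.050);print("tongs",t.round(4).tolist())
v=(t[0]+t[1])/2-t[6];print(np.hypot(*v),np.degrees(np.arctan2(v[1],v[0])))
# dist of pts in case frame
C=c.mean(0);a=np.arctan2(*( (c[3]-c[0]+c[2]-c[1])[::-1]));Rm=np.array([[np.cos(a),-np.sin(a)],[np.sin(a),np.cos(a)]])
print("tongs in case",((t-C)@Rm*1000).round(1).tolist(),np.degrees(a))
# warped top view of foam at z=.036 from case estimate, 4px/mm
g=[(-.095,.1),(.095,.1),(.095,-.1),(-.095,-.1)]
W=np.array([np.r_[C+Rm@np.array(q),.036] for q in g])
src=w2px(d,W).astype(np.float32);dst=np.float32([(0,0),(760,0),(760,800),(0,800)])*.75
im=cv2.warpPerspective(d["color"],cv2.getPerspectiveTransform(src,dst),(570,600),flags=cv2.INTER_CUBIC)
im=cv2.convertScaleAbs(im,alpha=1.6)
for i in range(-80,81,20):
    cv2.putText(im,str(i),(int((i+95)*3)-8,12),0,.35,(255,0,0));cv2.line(im,((i+95)*3,0),((i+95)*3,600),(90,90,160),1)
    cv2.line(im,(0,(100-i)*3),(570,(100-i)*3),(90,90,160),1);cv2.putText(im,str(i),(0,(100-i)*3),0,.35,(255,0,0))
cv2.imwrite("pics/top.png",im[:,:,::-1]);print(r.get_state()["q"])
```

```text
case [[0.4246, 0.272], [0.4801, 0.0999], [0.6447, 0.1525], [0.5888, 0.3238]] [0.5346 0.212 ]
0.1722 17.48
0.1728 17.7
0.1809 107.87
0.1802 108.07
tongs [[0.4828, 0.1543], [0.4755, 0.1826], [0.5082, 0.1627], [0.5016, 0.1889], [0.5917, 0.188], [0.5907, 0.2121], [0.6046, 0.1978]]
0.1288282413918576 -166.8140750939397
tongs in case [[-66.9, -39.4], [-65.2, -10.2], [-40.0, -39.0], [-38.4, -12.0], [47.2, -40.2], [53.5, -16.9], [62.4, -34.7]] 17.593203242879458
[-0.29654025  0.63716433 -0.25312834  1.69388196  0.20056092  0.83633935
  0.58310716]
```

View pics/top.png

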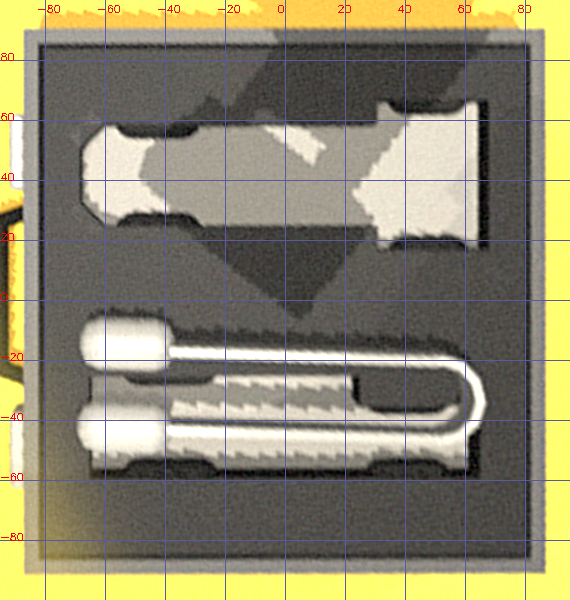

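The rectified top view gives, in case axes: tongs pocket centre about (-0.5, +41.5) mm and corkscrew pocket about (-0.5, -41.5) mm. The missing corner is at +x+y, so both pockets are aligned with the case. The tongs point about 180° from their pocket.

```bash
cat >> h.py <<'E'
CASE=np.array([.5346,.2120]);CA=np.radians(17.6)
RC=np.array([[np.cos(CA),-np.sin(CA)],[np.sin(CA),np.cos(CA)]])
def c2w(x,y): return CASE+RC@np.array([x,y])/1000
E
python3 - <<'E'
from h import *; import pickle
d=pickle.load(open("pics/w2.pkl","rb"))
q=[(-69,-29),(67,-34),(-38,-17),(50,-20.5),(-38,-42.5),(50,-44.5)]
P=np.array([np.r_[c2w(*a),.036] for a in q]);t=px2w(d,w2px(d,P),.049)
k=(t-CASE)@RC*1000;print(k.round(1).tolist())
a=(t[2]+t[4])/2;b=(t[3]+t[5])/2;v=a-b;h=np.arctan2(v[1],v[0]);print("tongs heading",np.degrees(h)%360, "spans",np.hypot(*(t[0]-t[1])),np.hypot(*(t[2]-t[4])))
u=v/np.hypot(*v);n=np.array([-u[1],u[0]]);m=(t[0]+t[1])/2;o=m+n*(n@((a+b)/2-m));g=o+u*.004
print("origin",o,"grasp",g);print("pocket",c2w(-.5,41.5),c2w(-.5,-41.5));rel([*g,.12],h)
E
```

```text
[[-68.1, -26.6], [62.8, -31.4], [-38.3, -15.0], [46.4, -18.4], [-38.3, -39.6], [46.4, -41.5]]
tongs heading 195.81008939175388 spans 0.13102381840896143 0.02455037987250558
origin [0.54065976 0.18409044] grasp [0.53681108 0.18300065]
pocket [0.52157505 0.25140623] [0.54667176 0.1722914 ]
t 1.6 p [0.5443 0.209  0.2496] x [-0.939  0.344  0.001] y [0.344 0.939 0.001] F [0.3 0.6 0.8] open 0.996
shift in present tool axes [-0.002  -0.0271  0.1296] turn [ 0.0008 -0.0009 -0.6266]
```

Emit:
{"fn": "drive_tool", "kwargs": {
  "commands": [
    {"dx": -0.002, "dy": -0.027, "dz": 0, "wx": 0, "wy": 0, "wz": 0, "claw": 1},
    {"dx": 0, "dy": 0, "dz": 0.026, "wx": 0, "wy": 0, "wz": -0.125, "claw": 1},
    {"dx": 0, "dy": 0, "dz": 0.026, "wx": 0, "wy": 0, "wz": -0.125, "claw": 1},
    {"dx": 0, "dy": 0, "dz": 0.026, "wx": 0, "wy": 0, "wz": -0.125, "claw": 0.8},
    {"dx": 0, "dy": 0, "dz": 0.026, "wx": 0, "wy": 0, "wz": -0.125, "claw": 0.6},
    {"dx": 0, "dy": 0, "dz": 0.026, "wx": 0, "wy": 0, "wz": -0.126, "claw": 0.6},
    {"dx": 0, "dy": 0, "dz": 0.03, "wx": 0, "wy": 0, "wz": 0, "claw": 0.6},
    {"dx": 0, "dy": 0, "dz": 0, "wx": 0, "wy": 0, "wz": 0, "claw": 0.6}
  ],
  "grip_force": 20
}}

```text
clock: 2.4
tool_pos: [0.5341, 0.1836, 0.0869]
eef_rot: [-0.139, 0.99, -0.0, -0.003]
contact_force: [-0.9, -0.0, 0.4]
opening: 0.602
```

Run:
```python
from h import *
for i in range(3): state()
rel([.5368,.1830,.053],np.radians(195.8));print(np.round(r.get_state()["q"],2));d=snap("wrist");cv2.imwrite("pics/x.png",d["color"])
```

```text
t 2.4 p [0.5341 0.1836 0.0869] x [-0.961 -0.275  0.007] y [-0.275  0.961  0.   ] F [-0.9 -0.   0.4] open 0.602
t 2.4 p [0.5341 0.1836 0.0869] x [-0.961 -0.275  0.007] y [-0.275  0.961  0.   ] F [-0.9 -0.   0.4] open 0.602
t 2.4 p [0.5341 0.1836 0.0869] x [-0.961 -0.275  0.007] y [-0.275  0.961  0.   ] F [-0.9 -0.   0.4] open 0.602
t 2.4 p [0.5341 0.1836 0.0869] x [-0.961 -0.275  0.007] y [-0.275  0.961  0.   ] F [-0.9 -0.   0.4] open 0.602
shift in present tool axes [-0.0027 -0.0013  0.0339] turn [ 0.0003 -0.0068  0.003 ]
[-0.23  0.87 -0.31  1.86  0.5   0.5   0.96]
```

Emit:
{"fn": "drive_tool", "kwargs": {
  "commands": [
    {"dx": -0.002, "dy": 0, "dz": 0.017, "wx": 0, "wy": -0.003, "wz": 0, "claw": 0.6},
    {"dx": 0, "dy": 0, "dz": 0.017, "wx": 0, "wy": 0, "wz": 0, "claw": 0.6},
    {"dx": 0, "dy": 0, "dz": 0, "wx": 0, "wy": 0, "wz": 0, "claw": 0.2},
    {"dx": 0, "dy": 0, "dz": 0, "wx": 0, "wy": 0, "wz": 0, "claw": 0.2},
    {"dx": 0, "dy": 0, "dz": 0, "wx": 0, "wy": 0, "wz": 0, "claw": 0.2},
    {"dx": 0, "dy": 0, "dz": 0, "wx": 0, "wy": 0, "wz": 0, "claw": 0.2}
  ],
  "grip_force": 20
}}

```text
clock: 3.05
tool_pos: [0.5401, 0.1836, 0.0571]
eef_rot: [-0.137, 0.991, 0.001, 0.003]
contact_force: [-1.3, 0.2, 4.9]
opening: 0.311
```

Emit:
{"fn": "drive_tool", "kwargs": {
  "commands": [
    {"dx": 0, "dy": 0, "dz": -0.03, "wx": 0, "wy": 0, "wz": 0, "claw": 0.2},
    {"dx": 0, "dy": 0, "dz": -0.04, "wx": 0, "wy": 0, "wz": 0, "claw": 0.2},
    {"dx": 0, "dy": 0, "dz": 0, "wx": 0, "wy": 0, "wz": 0, "claw": 0.2}
  ]
}}

```text
clock: 3.35
tool_pos: [0.542, 0.1845, 0.1305]
eef_rot: [-0.137, 0.991, 0.002, 0.006]
contact_force: [1.0, 0.3, -0.7]
opening: 0.308
```

```bash
python3 look.py w3;python3 - <<'E'
from h import *
rel([*c2w(-.5,41.5),.12],np.radians(17.6))
E
```

```text
t 3.35 p [0.542  0.1845 0.1305] x [-0.962 -0.271 -0.012] y [-0.271  0.962  0.002] F [ 1.   0.3 -0.7] open 0.308
t 3.4 p [0.5409 0.1837 0.1284] x [-0.962 -0.271 -0.009] y [-0.271  0.963  0.001] F [ 0.3  0.6 -1.7] open 0.309
shift in present tool axes [0.0003 0.0704 0.0084] turn [ 1.340e-02 -1.400e-03  3.109e+00]
```

View pics/w3.png

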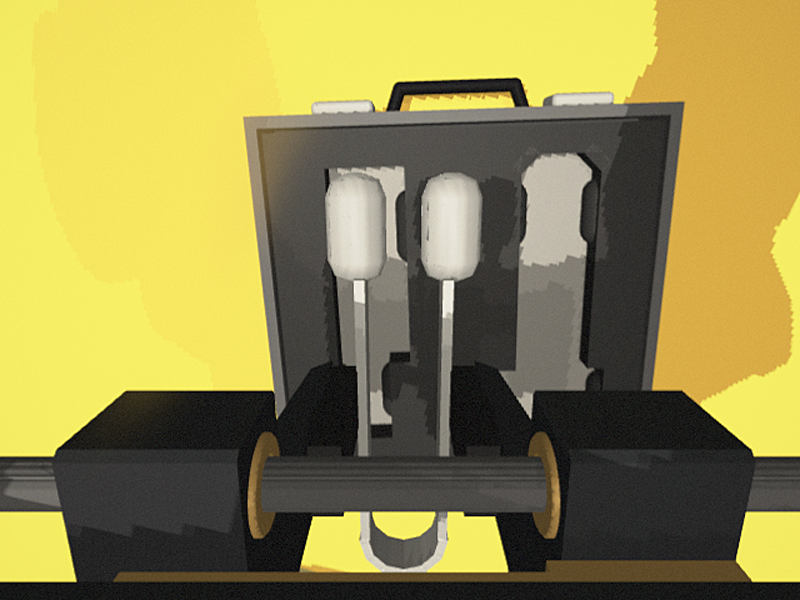

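The tongs are held straight: scoop tips at row about 175, leg/scoop junction at row about 280, bow end at row about 572. Next I'll get the grip offset along the tongs.

Run:
```python
from h import *; import pickle
d=pickle.load(open("pics/w3.pkl","rb"));T=np.array(d["T_tool_cam"])
def tx(u,v,z):
    ray=T[:3,:3]@np.array([(u/1.25-d["cx"])/d["fx"],-(v/1.25-d["cy"])/d["fy"],-1]);c=T[:3,3];return ((c+ray*(z-c[2])/ray[2])[:2]*1000).round(1)
for z in(.004,.009,.011):print(z,"tip",tx(356,173,z),tx(452,171,z),"junc",tx(361,280,z),tx(446,280,z),"bow",tx(402,572,z))
```

```text
0.004 tip [ 65.1 -12.2] [65.6 12.7] junc [ 36.6 -11.5] [36.6 11.8] bow [-61.   -0.3]
0.009 tip [ 64.9 -12.6] [65.4 13.2] junc [ 35.4 -11.9] [35.4 12.2] bow [-65.6  -0.3]
0.011 tip [ 64.9 -12.8] [65.4 13.4] junc [ 34.9 -12.1] [34.9 12.4] bow [-67.5  -0.3]
```

Emit:
{"fn": "drive_tool", "kwargs": {
  "commands": [
    {"dx": 0, "dy": 0.035, "dz": 0, "wx": 0.013, "wy": 0, "wz": 0, "claw": 0.2},
    {"dx": 0, "dy": 0.035, "dz": 0, "wx": 0, "wy": 0, "wz": 0, "claw": 0.2},
    {"dx": 0, "dy": 0, "dz": 0, "wx": 0, "wy": 0, "wz": 0.148, "claw": 0.2},
    {"dx": 0, "dy": 0, "dz": 0, "wx": 0, "wy": 0, "wz": 0.148, "claw": 0.2},
    {"dx": 0, "dy": 0, "dz": 0, "wx": 0, "wy": 0, "wz": 0.148, "claw": 0.2},
    {"dx": 0, "dy": 0, "dz": 0, "wx": 0, "wy": 0, "wz": 0.148, "claw": 0.2},
    {"dx": 0, "dy": 0, "dz": 0, "wx": 0, "wy": 0, "wz": 0.148, "claw": 0.2},
    {"dx": 0, "dy": 0, "dz": 0, "wx": 0, "wy": 0, "wz": 0.148, "claw": 0.2},
    {"dx": 0, "dy": 0, "dz": 0, "wx": 0, "wy": 0, "wz": 0.148, "claw": 0.2},
    {"dx": 0, "dy": 0, "dz": 0, "wx": 0, "wy": 0, "wz": 0.148, "claw": 0.2},
    {"dx": 0, "dy": 0, "dz": 0, "wx": 0, "wy": 0, "wz": 0.148, "claw": 0.2},
    {"dx": 0, "dy": 0, "dz": 0, "wx": 0, "wy": 0, "wz": 0.148, "claw": 0.2}
  ]
}}

```text
clock: 4.6
tool_pos: [0.5194, 0.2499, 0.1243]
eef_rot: [0.569, 0.822, -0.004, 0.006]
contact_force: [-0.4, 0.4, -1.5]
opening: 0.309
```

Emit:
{"fn": "drive_tool", "kwargs": {
  "commands": [
    {"dx": 0, "dy": 0, "dz": 0, "wx": 0, "wy": 0, "wz": 0.148, "claw": 0.2},
    {"dx": 0, "dy": 0, "dz": 0, "wx": 0, "wy": 0, "wz": 0.148, "claw": 0.2},
    {"dx": 0, "dy": 0, "dz": 0, "wx": 0, "wy": 0, "wz": 0.148, "claw": 0.2},
    {"dx": 0, "dy": 0, "dz": 0, "wx": 0, "wy": 0, "wz": 0.148, "claw": 0.2},
    {"dx": 0, "dy": 0, "dz": 0, "wx": 0, "wy": 0, "wz": 0.148, "claw": 0.2},
    {"dx": 0, "dy": 0, "dz": 0, "wx": 0, "wy": 0, "wz": 0.148, "claw": 0.2},
    {"dx": 0, "dy": 0, "dz": 0, "wx": 0, "wy": 0, "wz": 0.148, "claw": 0.2},
    {"dx": 0, "dy": 0, "dz": 0, "wx": 0, "wy": 0, "wz": 0.148, "claw": 0.2},
    {"dx": 0, "dy": 0, "dz": 0, "wx": 0, "wy": 0, "wz": 0.148, "claw": 0.2},
    {"dx": 0, "dy": 0, "dz": 0, "wx": 0, "wy": 0, "wz": 0.148, "claw": 0.2},
    {"dx": 0, "dy": 0, "dz": 0, "wx": 0, "wy": 0, "wz": 0.148, "claw": 0.2},
    {"dx": 0, "dy": 0, "dz": 0, "wx": 0, "wy": 0, "wz": 0, "claw": 0.2}
  ]
}}

```text
clock: 5.8
tool_pos: [0.5194, 0.25, 0.1242]
eef_rot: [0.988, 0.154, 0.001, 0.007]
contact_force: [0.6, -0.9, -0.9]
opening: 0.31
```

```bash
cat > m.py <<'E'
# averaged state, then rel to pocket
import sys
from h import *
x,y,z,h=map(float,sys.argv[1:5])
for i in range(4): snapshot("wrist"); rel([*c2w(x,y),z],CA+np.radians(h))
print(np.round(r.get_state()["q"],2))
E
python3 m.py -.5 41.5 .07 0
```

```text
t 5.85 p [0.5195 0.2501 0.1244] x [0.952 0.307 0.001] y [ 0.307 -0.952  0.014] F [-0.4 -0.1 -1.4] open 0.313
shift in present tool axes [ 0.0024 -0.0014  0.0544] turn [ 0.0145 -0.0009  0.0049]
t 5.9 p [0.5196 0.2501 0.1246] x [0.952 0.307 0.001] y [ 0.307 -0.951  0.014] F [-0.3 -0.5  0.2] open 0.307
shift in present tool axes [ 0.0022 -0.0014  0.0546] turn [ 0.014  -0.0013  0.0053]
t 5.95 p [0.5198 0.2502 0.1248] x [0.952 0.307 0.002] y [ 0.307 -0.952  0.014] F [ 0.2  0.4 -0.4] open 0.313
shift in present tool axes [ 0.002  -0.0014  0.0548] turn [ 0.0135 -0.0016  0.0048]
t 6.0 p [0.5199 0.2502 0.1249] x [0.952 0.306 0.002] y [ 0.306 -0.952  0.013] F [ 0.4 -0.1 -0.4] open 0.312
shift in present tool axes [ 0.0019 -0.0014  0.0549] turn [ 0.0132 -0.0019  0.004 ]
[-0.81  0.86  0.49  1.84 -0.65  0.6  -1.18]
```

Emit:
{"fn": "drive_tool", "kwargs": {
  "commands": [
    {"dx": 0.002, "dy": -0.0015, "dz": 0.02, "wx": 0.013, "wy": -0.002, "wz": 0.004, "claw": 0.2},
    {"dx": 0, "dy": 0, "dz": 0.03, "wx": 0, "wy": 0, "wz": 0, "claw": 0.2},
    {"dx": 0, "dy": 0, "dz": 0, "wx": 0, "wy": 0, "wz": 0, "claw": 0.2},
    {"dx": 0, "dy": 0, "dz": 0, "wx": 0, "wy": 0, "wz": 0, "claw": 0.2}
  ]
}}

```text
clock: 6.4
tool_pos: [0.5216, 0.2518, 0.0753]
eef_rot: [0.988, 0.152, -0.0, 0.0]
contact_force: [0.3, -0.7, -1.0]
opening: 0.311
```

```bash
python3 m.py -.5 41.5 .05 0|tail -4;python3 look.py w4
```

```text
shift in present tool axes [-0.0014  0.0005  0.0266] turn [-0.     -0.0028 -0.0021]
t 6.6 p [0.5225 0.2524 0.0765] x [0.954 0.3   0.003] y [ 0.3   -0.954 -0.   ] F [ 0.9  0.2 -1. ] open 0.314
shift in present tool axes [-0.0013  0.0007  0.0265] turn [-0.0001 -0.0028 -0.002 ]
[-0.76  0.93  0.41  1.85 -0.71  0.51 -1.13]
t 6.6 p [0.5225 0.2524 0.0765] x [0.954 0.3   0.003] y [ 0.3   -0.954 -0.   ] F [ 0.9  0.2 -1. ] open 0.314
```

View pics/w4.png

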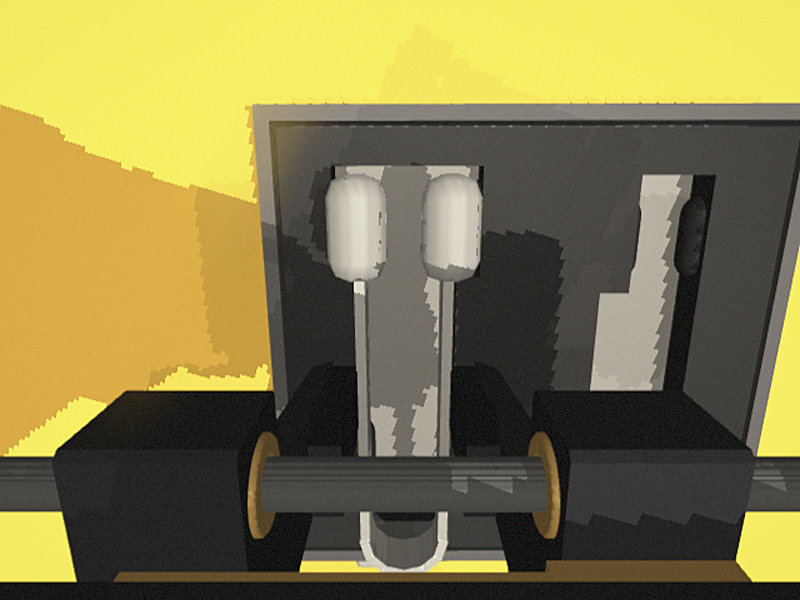

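The wide end of the pocket runs (331,165)–(483,165), with the scoops centred at column about 405, almost on top of it. I'll compute what is left.

Run:
```python
from h import *; import pickle
d=pickle.load(open("pics/w4.pkl","rb"));T=np.array(d["T_tool_cam"])
def tx(u,v,z):
    ray=T[:3,:3]@np.array([(u/1.25-d["cx"])/d["fx"],-(v/1.25-d["cy"])/d["fy"],-1]);c=T[:3,3];return ((c+ray*(z-c[2])/ray[2])[:2]*1000).round(1)
z=.0765-.036
print(tx(331,165,z),tx(483,165,z),"case +x rim",tx(253,104,z),tx(800,104,z))
```

```text
[ 67.2 -23.7] [67.2 25.9] case +x rim [ 85.9 -47.6] [ 85.9 125.3]
```

Emit:
{"fn": "drive_tool", "kwargs": {
  "commands": [
    {"dx": -0.001, "dy": 0.0007, "dz": 0.01, "wx": 0, "wy": 0, "wz": -0.002, "claw": 0.2},
    {"dx": 0, "dy": 0, "dz": 0.008, "wx": 0, "wy": 0, "wz": 0, "claw": 0.2},
    {"dx": 0, "dy": 0, "dz": 0.005, "wx": 0, "wy": 0, "wz": 0, "claw": 0.2},
    {"dx": 0, "dy": 0, "dz": 0.002, "wx": 0, "wy": 0, "wz": 0, "claw": 0.2},
    {"dx": 0, "dy": 0, "dz": 0, "wx": 0, "wy": 0, "wz": 0, "claw": 0.2}
  ]
}}

```text
clock: 7.15
tool_pos: [0.5209, 0.2506, 0.0506]
eef_rot: [0.988, 0.153, 0.0, -0.0]
contact_force: [-2.1, 0.1, 7.1]
opening: 0.309
```

Emit:
{"fn": "drive_tool", "kwargs": {
  "commands": [
    {"dx": 0, "dy": 0, "dz": 0, "wx": 0, "wy": 0, "wz": 0, "claw": 0.5},
    {"dx": 0, "dy": 0, "dz": 0, "wx": 0, "wy": 0, "wz": 0, "claw": 0.5},
    {"dx": 0, "dy": 0, "dz": -0.03, "wx": 0, "wy": 0, "wz": 0, "claw": 0.5},
    {"dx": 0.025, "dy": 0, "dz": 0, "wx": 0, "wy": 0, "wz": 0, "claw": 0.15},
    {"dx": 0.025, "dy": 0, "dz": 0, "wx": 0, "wy": 0, "wz": 0, "claw": 0.15},
    {"dx": 0, "dy": 0, "dz": 0.01, "wx": 0, "wy": 0, "wz": 0, "claw": 0.15},
    {"dx": 0, "dy": 0, "dz": 0.005, "wx": 0, "wy": 0, "wz": 0, "claw": 0.15},
    {"dx": 0, "dy": 0, "dz": 0, "wx": 0, "wy": 0, "wz": 0, "claw": 0.15},
    {"dx": 0, "dy": 0, "dz": 0, "wx": 0, "wy": 0, "wz": 0, "claw": 0.15}
  ],
  "grip_force": 20
}}

```text
clock: 8.05
tool_pos: [0.5675, 0.2658, 0.0647]
eef_rot: [0.988, 0.153, -0.001, 0.0]
contact_force: [-0.9, -0.9, 0.5]
opening: 0.148
```

```bash
python3 m.py 49.5 41.5 .049 0|tail -3; python3 look.py w5
```

```text
t 8.25 p [0.5685 0.2663 0.0656] x [0.953 0.302 0.001] y [ 0.302 -0.953 -0.   ] F [0.4 0.4 0.5] open 0.152
shift in present tool axes [ 0.0007 -0.      0.0166] turn [-0.0001 -0.0007 -0.0005]
[-0.75  1.    0.45  1.7  -0.68  0.61 -1.17]
t 8.25 p [0.5685 0.2663 0.0656] x [0.953 0.302 0.001] y [ 0.302 -0.953 -0.   ] F [0.4 0.4 0.5] open 0.152
```

View pics/w5.png

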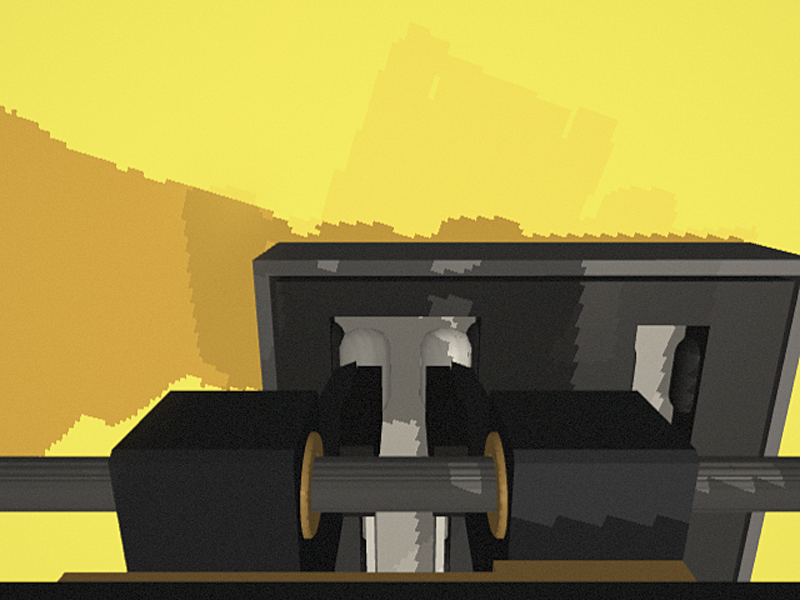

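The scoops (340–470, row about 350) lie inside the pocket, with one fingertip over each. Pressing.

Emit:
{"fn": "drive_tool", "kwargs": {
  "commands": [
    {"dx": 0.0005, "dy": 0, "dz": 0.008, "wx": 0, "wy": 0, "wz": 0, "claw": 0.15},
    {"dx": 0, "dy": 0, "dz": 0.003, "wx": 0, "wy": 0, "wz": 0, "claw": 0.15},
    {"dx": 0, "dy": 0, "dz": 0.002, "wx": 0, "wy": 0, "wz": 0, "claw": 0.15},
    {"dx": 0, "dy": 0, "dz": 0.0015, "wx": 0, "wy": 0, "wz": 0, "claw": 0.15},
    {"dx": 0, "dy": 0, "dz": 0, "wx": 0, "wy": 0, "wz": 0, "claw": 0.15}
  ]
}}

```text
clock: 8.8
tool_pos: [0.5699, 0.2667, 0.0512]
eef_rot: [0.988, 0.153, 0.001, -0.0]
contact_force: [0.1, 0.5, 5.1]
opening: 0.147
```

Emit:
{"fn": "drive_tool", "kwargs": {
  "commands": [
    {"dx": 0, "dy": 0, "dz": 0.001, "wx": 0, "wy": 0, "wz": 0, "claw": 0.15},
    {"dx": 0, "dy": 0, "dz": 0.001, "wx": 0, "wy": 0, "wz": 0, "claw": 0.15},
    {"dx": 0, "dy": 0, "dz": 0, "wx": 0, "wy": 0, "wz": 0, "claw": 0.15}
  ]
}}

```text
clock: 9.1
tool_pos: [0.5701, 0.2667, 0.0504]
eef_rot: [0.988, 0.153, 0.001, -0.001]
contact_force: [-3.0, 1.4, 13.0]
opening: 0.151
```

Emit:
{"fn": "drive_tool", "kwargs": {
  "commands": [
    {"dx": 0, "dy": 0, "dz": 0.001, "wx": 0, "wy": 0, "wz": 0, "claw": 0.15},
    {"dx": 0, "dy": 0, "dz": 0, "wx": 0, "wy": 0, "wz": 0, "claw": 0.15},
    {"dx": 0, "dy": 0, "dz": 0, "wx": 0, "wy": 0, "wz": 0, "claw": 0.15}
  ]
}}

```text
clock: 9.4
tool_pos: [0.5701, 0.2667, 0.0503]
eef_rot: [0.988, 0.153, 0.001, -0.001]
contact_force: [-4.1, -0.5, 19.6]
opening: 0.148
```

Emit:
{"fn": "drive_tool", "kwargs": {
  "commands": [
    {"dx": 0, "dy": 0, "dz": -0.022, "wx": 0, "wy": 0, "wz": 0, "claw": 0},
    {"dx": -0.036, "dy": 0, "dz": 0, "wx": 0, "wy": 0, "wz": 0, "claw": 0},
    {"dx": -0.036, "dy": 0, "dz": 0, "wx": 0, "wy": 0, "wz": 0, "claw": 0},
    {"dx": -0.036, "dy": 0, "dz": 0, "wx": 0, "wy": 0, "wz": 0, "claw": 0},
    {"dx": 0, "dy": 0, "dz": 0.008, "wx": 0, "wy": 0, "wz": 0, "claw": 0},
    {"dx": 0, "dy": 0, "dz": 0.004, "wx": 0, "wy": 0, "wz": 0, "claw": 0},
    {"dx": 0, "dy": 0, "dz": 0.003, "wx": 0, "wy": 0, "wz": 0, "claw": 0},
    {"dx": 0, "dy": 0, "dz": 0.002, "wx": 0, "wy": 0, "wz": 0, "claw": 0},
    {"dx": 0, "dy": 0, "dz": 0.002, "wx": 0, "wy": 0, "wz": 0, "claw": 0},
    {"dx": 0, "dy": 0, "dz": 0.001, "wx": 0, "wy": 0, "wz": 0, "claw": 0},
    {"dx": 0, "dy": 0, "dz": 0, "wx": 0, "wy": 0, "wz": 0, "claw": 0}
  ]
}}

```text
clock: 10.5
tool_pos: [0.4662, 0.2339, 0.0494]
eef_rot: [0.988, 0.153, -0.0, -0.0]
contact_force: [-3.5, -0.6, 3.7]
opening: 0.008
```

```bash
python3 m.py -58.5 41.5 .049 0|tail -3
```

```text
t 10.7 p [0.4663 0.2339 0.0494] x [ 0.953  0.302 -0.   ] y [ 0.302 -0.953 -0.   ] F [-2.5 -0.6  3. ] open 0.008
shift in present tool axes [0.     0.     0.0004] turn [-0.0002  0.0002 -0.0003]
[-0.71  0.92  0.27  2.02 -0.79  0.31 -1.04]
```

Emit:
{"fn": "drive_tool", "kwargs": {
  "commands": [
    {"dx": 0, "dy": 0, "dz": 0.001, "wx": 0, "wy": 0, "wz": 0, "claw": 0},
    {"dx": 0, "dy": 0, "dz": 0.001, "wx": 0, "wy": 0, "wz": 0, "claw": 0},
    {"dx": 0, "dy": 0, "dz": 0, "wx": 0, "wy": 0, "wz": 0, "claw": 0}
  ]
}}

```text
clock: 11.0
tool_pos: [0.4663, 0.2339, 0.0491]
eef_rot: [0.988, 0.153, 0.0, -0.001]
contact_force: [-4.6, -1.7, 19.2]
opening: 0.003
```

Emit:
{"fn": "drive_tool", "kwargs": {
  "commands": [
    {"dx": 0, "dy": 0, "dz": -0.022, "wx": 0, "wy": 0, "wz": 0, "claw": 0.15},
    {"dx": 0.036, "dy": 0, "dz": 0, "wx": 0, "wy": 0, "wz": 0, "claw": 0.15},
    {"dx": 0.036, "dy": 0, "dz": 0, "wx": 0, "wy": 0, "wz": 0, "claw": 0.15},
    {"dx": 0.036, "dy": 0, "dz": 0, "wx": 0, "wy": 0, "wz": 0, "claw": 0.15},
    {"dx": 0, "dy": 0, "dz": 0.01, "wx": 0, "wy": 0, "wz": 0, "claw": 0.15},
    {"dx": 0, "dy": 0, "dz": 0.006, "wx": 0, "wy": 0, "wz": 0, "claw": 0.15},
    {"dx": 0, "dy": 0, "dz": 0.004, "wx": 0, "wy": 0, "wz": 0, "claw": 0.15},
    {"dx": 0, "dy": 0, "dz": 0.001, "wx": 0, "wy": 0, "wz": 0, "claw": 0.15},
    {"dx": 0, "dy": 0, "dz": 0.001, "wx": 0, "wy": 0, "wz": 0, "claw": 0.15},
    {"dx": 0, "dy": 0, "dz": 0, "wx": 0, "wy": 0, "wz": 0, "claw": 0.15}
  ]
}}

```text
clock: 12.0
tool_pos: [0.5686, 0.2662, 0.0495]
eef_rot: [0.988, 0.152, 0.0, -0.001]
contact_force: [-3.1, -0.1, 13.1]
opening: 0.146
```

Both presses now end at the same height (49.5 and 49.1 mm), so the tongs are home and level. Next is the corkscrew.

Emit:
{"fn": "drive_tool", "kwargs": {
  "commands": [
    {"dx": 0, "dy": 0, "dz": -0.05, "wx": 0, "wy": 0, "wz": 0, "claw": 0.15},
    {"dx": 0, "dy": 0, "dz": -0.05, "wx": 0, "wy": 0, "wz": 0, "claw": 0.6},
    {"dx": 0, "dy": 0, "dz": -0.05, "wx": 0, "wy": 0, "wz": 0, "claw": 0.6},
    {"dx": 0, "dy": 0, "dz": -0.05, "wx": 0, "wy": 0, "wz": 0, "claw": 0.6},
    {"dx": -0.0178, "dy": 0.0438, "dz": 0, "wx": 0, "wy": 0, "wz": 0, "claw": 0.6},
    {"dx": -0.0178, "dy": 0.0438, "dz": 0, "wx": 0, "wy": 0, "wz": 0, "claw": 0.6},
    {"dx": -0.0178, "dy": 0.0438, "dz": 0, "wx": 0, "wy": 0, "wz": 0, "claw": 0.6},
    {"dx": -0.0178, "dy": 0.0438, "dz": 0, "wx": 0, "wy": 0, "wz": 0, "claw": 0.6},
    {"dx": -0.0178, "dy": 0.0438, "dz": 0, "wx": 0, "wy": 0, "wz": 0, "claw": 0.6},
    {"dx": -0.0178, "dy": 0.0438, "dz": 0, "wx": 0, "wy": 0, "wz": 0, "claw": 0.6},
    {"dx": -0.0178, "dy": 0.0438, "dz": 0, "wx": 0, "wy": 0, "wz": 0, "claw": 0.6},
    {"dx": -0.0178, "dy": 0.0438, "dz": 0, "wx": 0, "wy": 0, "wz": 0, "claw": 0.6}
  ]
}}

```text
clock: 13.2
tool_pos: [0.5376, -0.1119, 0.2474]
eef_rot: [0.988, 0.153, -0.0, -0.001]
contact_force: [1.0, 0.7, -0.4]
opening: 0.598
```

Emit:
{"fn": "drive_tool", "kwargs": {
  "commands": [
    {"dx": -0.0178, "dy": 0.0438, "dz": 0, "wx": 0, "wy": 0, "wz": 0, "claw": 0.6},
    {"dx": -0.0178, "dy": 0.0438, "dz": 0, "wx": 0, "wy": 0, "wz": 0, "claw": 0.6},
    {"dx": -0.0178, "dy": 0.0438, "dz": 0, "wx": 0, "wy": 0, "wz": 0, "claw": 0.6},
    {"dx": -0.0178, "dy": 0.0438, "dz": 0, "wx": 0, "wy": 0, "wz": 0, "claw": 0.6},
    {"dx": 0, "dy": 0, "dz": 0, "wx": 0, "wy": 0, "wz": -0.136, "claw": 0.6},
    {"dx": 0, "dy": 0, "dz": 0, "wx": 0, "wy": 0, "wz": -0.136, "claw": 0.6},
    {"dx": 0, "dy": 0, "dz": 0, "wx": 0, "wy": 0, "wz": -0.136, "claw": 0.6},
    {"dx": 0, "dy": 0, "dz": 0, "wx": 0, "wy": 0, "wz": -0.136, "claw": 0.6},
    {"dx": 0, "dy": 0, "dz": 0, "wx": 0, "wy": 0, "wz": -0.136, "claw": 0.6},
    {"dx": 0, "dy": 0, "dz": 0, "wx": 0, "wy": 0, "wz": -0.136, "claw": 0.6},
    {"dx": 0, "dy": 0, "dz": 0, "wx": 0, "wy": 0, "wz": -0.136, "claw": 0.6},
    {"dx": 0, "dy": 0, "dz": 0, "wx": 0, "wy": 0, "wz": -0.136, "claw": 0.6}
  ]
}}

```text
clock: 14.4
tool_pos: [0.5231, -0.2984, 0.2472]
eef_rot: [0.765, 0.644, 0.0, -0.001]
contact_force: [0.1, 0.9, -0.4]
opening: 0.601
```

```bash
python3 -c "
from h import *
[snapshot('wrist') for i in range(3)]"; python3 look.py w6;python3 -c "
from h import *
print(np.round(r.get_state()['q'],2))"
```

```text
t 14.55 p [ 0.5233 -0.2987  0.2473] x [0.178 0.984 0.001] y [ 0.984 -0.178 -0.   ] F [-0.9  0.9  0.6] open 0.603
[ 0.33  0.67  0.21  1.65 -0.17  0.84  0.42]
```

View pics/w6.png

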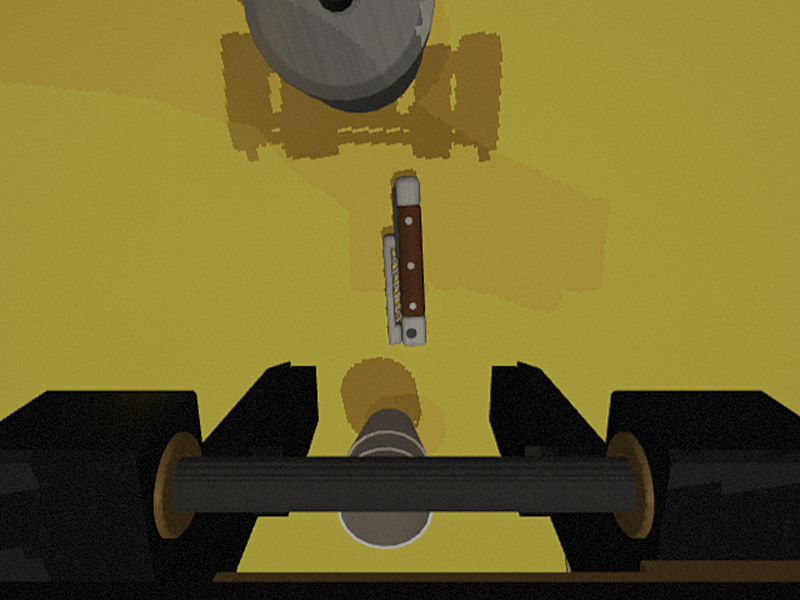

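The corkscrew's free end is at (407,178) facing the canister and its hinge end is at (408,345). The lever is on the left, with its outer edge (384,237)–(389,343). The handle's right edge is (421,180)–(426,345).

Run:
```python
from h import *; import pickle
d=pickle.load(open("pics/w6.pkl","rb"))
f=lambda uv,z=.014:px2w(d,np.array(uv)/1.25,z)
e=f([(421,182),(426,343),(384,237),(389,343),(407,177),(415,346)])
h=[np.degrees(np.arctan2(*(e[i]-e[j])[::-1])) for i,j in((0,1),(2,3))];print(h)
a=np.radians(h[0]);u=np.array([np.cos(a),np.sin(a)]);n=np.array([-u[1],u[0]])
print("len",(e[4]-e[5])@u,"wid",(e[3]-e[1])@n, (e[2]-e[0])@n)
o=u*((e[4]+e[5])/2@u)+n*(((e[0]+e[1])/2@n+(e[2]+e[3])/2@n)/2)
print("orig",o,"grasp",o-u*.005);rel([*(o-.005*u),.1],a)
print("cups",f([(385,520)],.099),"can",f([(340,2)],.118))
```

```text
[np.float64(82.09683205054091), np.float64(81.8634123531808)]
len 0.12374636094981248 wid 0.027737661683429393 0.027412263460913987
orig [ 0.5231606  -0.30502615] grasp [ 0.5224731  -0.30997866]
t 14.6 p [ 0.5235 -0.2988  0.2474] x [0.178 0.984 0.001] y [ 0.984 -0.178 -0.   ] F [0.2 0.8 0.2] open 0.602
shift in present tool axes [-0.0114  0.001   0.1474] turn [-0.0001 -0.0011 -0.0414]
cups [[ 0.48450007 -0.44873573]] can [[ 0.51970601 -0.1587368 ]]
```

Emit:
{"fn": "drive_tool", "kwargs": {
  "commands": [
    {"dx": -0.0114, "dy": 0.001, "dz": 0, "wx": 0, "wy": 0, "wz": -0.041, "claw": 0.6},
    {"dx": 0, "dy": 0, "dz": 0.045, "wx": 0, "wy": 0, "wz": 0, "claw": 0.6},
    {"dx": 0, "dy": 0, "dz": 0.045, "wx": 0, "wy": 0, "wz": 0, "claw": 0.6},
    {"dx": 0, "dy": 0, "dz": 0.045, "wx": 0, "wy": 0, "wz": 0, "claw": 0.6},
    {"dx": 0, "dy": 0, "dz": 0.04, "wx": 0, "wy": 0, "wz": 0, "claw": 0.6},
    {"dx": 0, "dy": 0, "dz": 0.025, "wx": 0, "wy": 0, "wz": 0, "claw": 0.6},
    {"dx": 0, "dy": 0, "dz": 0.01, "wx": 0, "wy": 0, "wz": 0, "claw": 0.6},
    {"dx": 0, "dy": 0, "dz": 0, "wx": 0, "wy": 0, "wz": 0, "claw": 0.6},
    {"dx": 0, "dy": 0, "dz": 0, "wx": 0, "wy": 0, "wz": 0, "claw": 0.6}
  ]
}}

```text
clock: 15.5
tool_pos: [0.524, -0.311, 0.0388]
eef_rot: [0.753, 0.658, 0.0, 0.001]
contact_force: [0.0, -0.6, -0.4]
opening: 0.602
```

```bash
python3 -c "
from h import *
snapshot('wrist');rel([.5225,-.31,.018],np.radians(82))"
```

```text
t 15.55 p [ 0.5242 -0.3112  0.0392] x [ 0.135  0.991 -0.001] y [ 0.991 -0.135  0.003] F [ 0.1  0.  -0.3] open 0.599
shift in present tool axes [ 0.001  -0.0019  0.0212] turn [0.003  0.0011 0.004 ]
```

Emit:
{"fn": "drive_tool", "kwargs": {
  "commands": [
    {"dx": 0.001, "dy": -0.0015, "dz": 0.011, "wx": 0.003, "wy": 0, "wz": 0.004, "claw": 0.6},
    {"dx": 0, "dy": 0, "dz": 0.01, "wx": 0, "wy": 0, "wz": 0, "claw": 0.6},
    {"dx": 0, "dy": 0, "dz": 0, "wx": 0, "wy": 0, "wz": 0, "claw": 0.6},
    {"dx": 0, "dy": 0, "dz": 0, "wx": 0, "wy": 0, "wz": 0, "claw": 0.2},
    {"dx": 0, "dy": 0, "dz": 0, "wx": 0, "wy": 0, "wz": 0, "claw": 0.2},
    {"dx": 0, "dy": 0, "dz": 0, "wx": 0, "wy": 0, "wz": 0, "claw": 0.2},
    {"dx": 0, "dy": 0, "dz": 0, "wx": 0, "wy": 0, "wz": 0, "claw": 0.2}
  ],
  "grip_force": 25
}}

```text
clock: 16.25
tool_pos: [0.522, -0.3094, 0.0169]
eef_rot: [0.755, 0.656, -0.001, -0.001]
contact_force: [-0.2, -0.3, 1.2]
opening: 0.312
```

```bash
python3 -c "
from h import *
snapshot('wrist');rel([.5225,-.31,.018],np.radians(82))"
```

```text
t 16.3 p [ 0.522  -0.3095  0.0169] x [0.139 0.99  0.   ] y [ 0.99  -0.139 -0.002] F [0.2 0.1 1.4] open 0.314
shift in present tool axes [-0.0005  0.0005 -0.0011] turn [-0.002  -0.0001  0.0005]
```

Emit:
{"fn": "drive_tool", "kwargs": {
  "commands": [
    {"dx": 0, "dy": 0, "dz": -0.02, "wx": 0, "wy": 0, "wz": 0, "claw": 0.2},
    {"dx": 0, "dy": 0, "dz": -0.045, "wx": 0, "wy": 0, "wz": 0, "claw": 0.2},
    {"dx": 0, "dy": 0, "dz": -0.045, "wx": 0, "wy": 0, "wz": 0, "claw": 0.2},
    {"dx": 0, "dy": 0, "dz": -0.045, "wx": 0, "wy": 0, "wz": 0, "claw": 0.2},
    {"dx": 0, "dy": 0, "dz": -0.045, "wx": 0, "wy": 0, "wz": 0, "claw": 0.2},
    {"dx": 0, "dy": 0, "dz": 0, "wx": 0, "wy": 0, "wz": 0, "claw": 0.2},
    {"dx": 0.045, "dy": -0.0047, "dz": 0, "wx": 0, "wy": 0, "wz": 0, "claw": 0.2},
    {"dx": 0.045, "dy": -0.0047, "dz": 0, "wx": 0, "wy": 0, "wz": 0, "claw": 0.2},
    {"dx": 0.045, "dy": -0.0047, "dz": 0, "wx": 0, "wy": 0, "wz": 0, "claw": 0.2},
    {"dx": 0.045, "dy": -0.0047, "dz": 0, "wx": 0, "wy": 0, "wz": 0, "claw": 0.2},
    {"dx": 0.045, "dy": -0.0047, "dz": 0, "wx": 0, "wy": 0, "wz": 0, "claw": 0.2},
    {"dx": 0.045, "dy": -0.0047, "dz": 0, "wx": 0, "wy": 0, "wz": 0, "claw": 0.2}
  ]
}}

```text
clock: 17.5
tool_pos: [0.531, -0.0363, 0.216]
eef_rot: [0.755, 0.656, -0.001, -0.002]
contact_force: [1.1, 0.3, -1.8]
opening: 0.32
```

Emit:
{"fn": "drive_tool", "kwargs": {
  "commands": [
    {"dx": 0.045, "dy": -0.0047, "dz": 0, "wx": 0, "wy": 0, "wz": 0, "claw": 0.2},
    {"dx": 0.045, "dy": -0.0047, "dz": 0, "wx": 0, "wy": 0, "wz": 0, "claw": 0.2},
    {"dx": 0.045, "dy": -0.0047, "dz": 0, "wx": 0, "wy": 0, "wz": 0, "claw": 0.2},
    {"dx": 0.045, "dy": -0.0047, "dz": 0, "wx": 0, "wy": 0, "wz": 0, "claw": 0.2},
    {"dx": 0, "dy": 0, "dz": 0, "wx": 0, "wy": 0, "wz": 0.14, "claw": 0.2},
    {"dx": 0, "dy": 0, "dz": 0, "wx": 0, "wy": 0, "wz": 0.14, "claw": 0.2},
    {"dx": 0, "dy": 0, "dz": 0, "wx": 0, "wy": 0, "wz": 0.14, "claw": 0.2},
    {"dx": 0, "dy": 0, "dz": 0, "wx": 0, "wy": 0, "wz": 0.14, "claw": 0.2},
    {"dx": 0, "dy": 0, "dz": 0, "wx": 0, "wy": 0, "wz": 0.14, "claw": 0.2},
    {"dx": 0, "dy": 0, "dz": 0, "wx": 0, "wy": 0, "wz": 0.14, "claw": 0.2},
    {"dx": 0, "dy": 0, "dz": 0, "wx": 0, "wy": 0, "wz": 0.14, "claw": 0.2},
    {"dx": 0, "dy": 0, "dz": 0, "wx": 0, "wy": 0, "wz": 0.14, "claw": 0.2}
  ]
}}

```text
clock: 18.7
tool_pos: [0.5374, 0.1427, 0.2159]
eef_rot: [0.988, 0.152, -0.002, -0.0]
contact_force: [0.2, 0.6, -1.5]
opening: 0.315
```

```bash
python3 m.py -5 -41.5 .08 0|tail -5
```

```text
t 18.85 p [0.5375 0.1427 0.216 ] x [ 0.951  0.31  -0.004] y [ 0.31  -0.951 -0.001] F [ 0.9  0.5 -2. ] open 0.315
shift in present tool axes [ 0.0139 -0.0252  0.1359] turn [-0.0007  0.0039  0.0077]
t 18.9 p [0.5377 0.1427 0.2162] x [ 0.951  0.31  -0.003] y [ 0.31  -0.951 -0.001] F [-0.1 -0.6 -0.6] open 0.312
shift in present tool axes [ 0.0137 -0.0252  0.1362] turn [-0.001   0.0035  0.0081]
[-0.69  0.72  0.61  1.83 -0.57  0.77 -1.03]
```

Emit:
{"fn": "drive_tool", "kwargs": {
  "commands": [
    {"dx": 0.0137, "dy": -0.025, "dz": 0.02, "wx": 0, "wy": 0.003, "wz": 0.008, "claw": 0.2},
    {"dx": 0, "dy": 0, "dz": 0.04, "wx": 0, "wy": 0, "wz": 0, "claw": 0.2},
    {"dx": 0, "dy": 0, "dz": 0.04, "wx": 0, "wy": 0, "wz": 0, "claw": 0.2},
    {"dx": 0, "dy": 0, "dz": 0.036, "wx": 0, "wy": 0, "wz": 0, "claw": 0.2},
    {"dx": 0, "dy": 0, "dz": 0, "wx": 0, "wy": 0, "wz": 0, "claw": 0.2},
    {"dx": 0, "dy": 0, "dz": 0, "wx": 0, "wy": 0, "wz": 0, "claw": 0.2},
    {"dx": 0, "dy": 0, "dz": 0, "wx": 0, "wy": 0, "wz": 0, "claw": 0.2}
  ]
}}

```text
clock: 19.6
tool_pos: [0.545, 0.1708, 0.0827]
eef_rot: [0.988, 0.152, 0.002, -0.001]
contact_force: [0.2, 0.4, -0.7]
opening: 0.317
```

```bash
python3 m.py -5 -41.5 .05 0|tail -5; python3 look.py w7
```

```text
t 19.75 p [0.5447 0.1712 0.0826] x [0.954 0.3   0.004] y [ 0.3   -0.954 -0.001] F [ 0.4  0.  -2.1] open 0.318
shift in present tool axes [-0.0024 -0.0004  0.0326] turn [-0.0012 -0.004  -0.0029]
t 19.8 p [0.5445 0.1712 0.0824] x [0.954 0.3   0.004] y [ 0.3   -0.954 -0.001] F [ 0.8 -0.6 -1.4] open 0.314
shift in present tool axes [-0.0022 -0.0003  0.0324] turn [-0.0013 -0.0036 -0.0029]
[-0.63  0.92  0.43  1.87 -0.74  0.51 -0.95]
t 19.8 p [0.5445 0.1712 0.0824] x [0.954 0.3   0.004] y [ 0.3   -0.954 -0.001] F [ 0.8 -0.6 -1.4] open 0.314
```

View pics/w7.png

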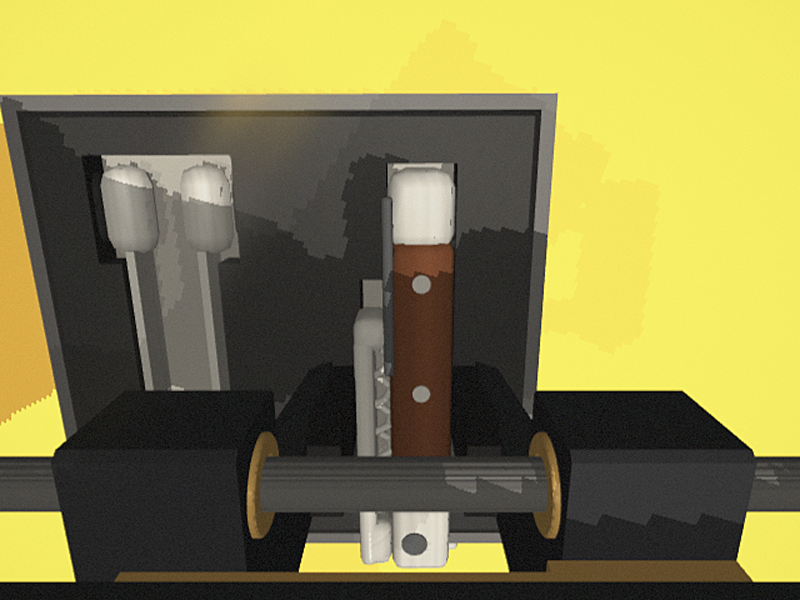

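The pocket's free end shows at (387,163)–(457,163) and the notch edge at row about 279, columns 362–384. The handle end is at row about 168, columns 391–455. Tongs are in place on the left.

Run:
```python
from h import *; import pickle
d=pickle.load(open("pics/w7.pkl","rb"));T=np.array(d["T_tool_cam"])
def tx(u,v,z):
    ray=T[:3,:3]@np.array([(u/1.25-d["cx"])/d["fx"],-(v/1.25-d["cy"])/d["fy"],-1]);c=T[:3,3];return ((c+ray*(z-c[2])/ray[2])[:2]*1000).round(1)
z=.0464
print("pocket end",tx(387,163,z),tx(457,163,z),"notch",tx(362,279,z),tx(385,279,z))
for z in(.001,.006,.009):print("cork tip",tx(420,168,z),"sides",tx(391,210,z),tx(455,210,z),"lever tip",tx(355,310,z),"seam",tx(393,243,z))
```

```text
pocket end [67.7 -5.6] [67.7 18. ] notch [ 27.7 -14.9] [27.7 -6.7]
cork tip [67.3  4.1] sides [56.7 -3.3] [56.7 13.3] lever tip [ 29.7 -13.3] seam [48.1 -2.8]
cork tip [67.1  4.3] sides [56.2 -3.4] [56.2 13.7] lever tip [ 28.2 -13.8] seam [47.3 -2.9]
cork tip [67.1  4.4] sides [55.9 -3.5] [55.9 14. ] lever tip [ 27.3 -14.1] seam [46.8 -3. ]
```

Emit:
{"fn": "drive_tool", "kwargs": {
  "commands": [
    {"dx": -0.0023, "dy": 0.0007, "dz": 0.01, "wx": 0, "wy": -0.003, "wz": -0.002, "claw": 0.2},
    {"dx": 0, "dy": 0, "dz": 0.01, "wx": 0, "wy": 0, "wz": 0, "claw": 0.2},
    {"dx": 0, "dy": 0, "dz": 0.006, "wx": 0, "wy": 0, "wz": 0, "claw": 0.2},
    {"dx": 0, "dy": 0, "dz": 0.004, "wx": 0, "wy": 0, "wz": 0, "claw": 0.2},
    {"dx": 0, "dy": 0, "dz": 0.002, "wx": 0, "wy": 0, "wz": 0, "claw": 0.2},
    {"dx": 0, "dy": 0, "dz": 0.002, "wx": 0, "wy": 0, "wz": 0, "claw": 0.2},
    {"dx": 0, "dy": 0, "dz": 0, "wx": 0, "wy": 0, "wz": 0, "claw": 0.2}
  ]
}}

```text
clock: 20.55
tool_pos: [0.5416, 0.169, 0.0476]
eef_rot: [0.988, 0.152, -0.001, -0.0]
contact_force: [-1.3, -1.1, 5.8]
opening: 0.313
```

```bash
python3 m.py -5 -41.5 .05 0|tail -3
```

```text
t 20.75 p [0.5416 0.169  0.0476] x [ 0.954  0.3   -0.002] y [ 0.3   -0.954 -0.001] F [-2.2 -2.4  5.7] open 0.313
shift in present tool axes [ 0.0013 -0.0016 -0.0024] turn [-0.0009  0.0018 -0.0022]
[-0.59  0.97  0.37  1.88 -0.78  0.44 -0.91]
```

Emit:
{"fn": "drive_tool", "kwargs": {
  "commands": [
    {"dx": 0, "dy": 0, "dz": 0, "wx": 0, "wy": 0, "wz": 0, "claw": 0.5},
    {"dx": 0, "dy": 0, "dz": 0, "wx": 0, "wy": 0, "wz": 0, "claw": 0.5},
    {"dx": 0, "dy": 0, "dz": -0.03, "wx": 0, "wy": 0, "wz": 0, "claw": 0.5},
    {"dx": 0.025, "dy": 0.002, "dz": 0, "wx": 0, "wy": 0, "wz": 0, "claw": 0},
    {"dx": 0.025, "dy": 0.002, "dz": 0, "wx": 0, "wy": 0, "wz": 0, "claw": 0},
    {"dx": 0, "dy": 0, "dz": 0.01, "wx": 0, "wy": 0, "wz": 0, "claw": 0},
    {"dx": 0, "dy": 0, "dz": 0, "wx": 0, "wy": 0, "wz": 0, "claw": 0},
    {"dx": 0, "dy": 0, "dz": 0, "wx": 0, "wy": 0, "wz": 0, "claw": 0}
  ],
  "grip_force": 20
}}

```text
clock: 21.55
tool_pos: [0.589, 0.1805, 0.0661]
eef_rot: [0.988, 0.152, -0.002, -0.0]
contact_force: [-0.0, -1.0, 0.3]
opening: 0.071
```

```bash
python3 m.py 44.5 -45.5 .049 0|tail -3; python3 look.py w8
```

```text
t 21.75 p [0.59   0.1806 0.0669] x [ 0.954  0.301 -0.003] y [ 0.301 -0.954 -0.001] F [ 0.1 -0.6  0.3] open 0.006
shift in present tool axes [ 0.0012 -0.0011  0.0179] turn [-0.0014  0.0025 -0.0017]
[-0.62  0.99  0.46  1.73 -0.72  0.6  -0.99]
t 21.75 p [0.59   0.1806 0.0669] x [ 0.954  0.301 -0.003] y [ 0.301 -0.954 -0.001] F [ 0.1 -0.6  0.3] open 0.006
```

View pics/w8.png

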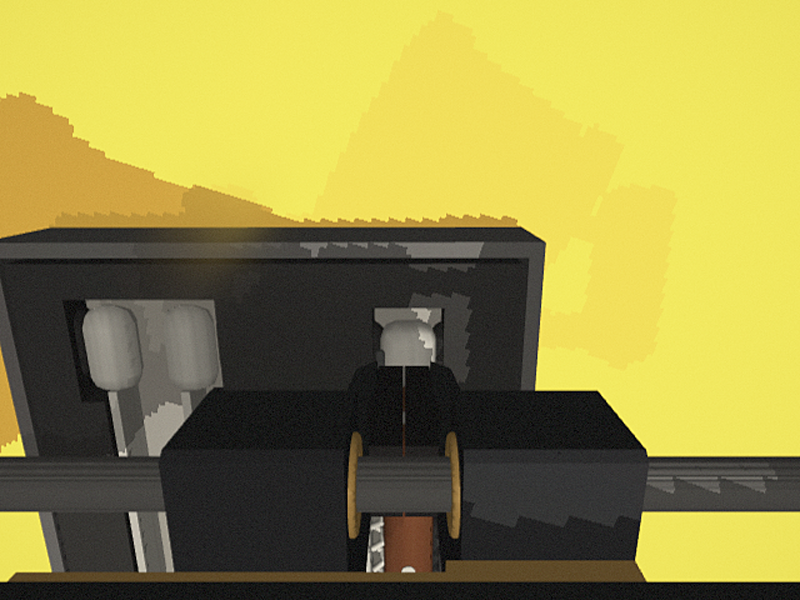

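The free end of the handle (380–437, row 340) sits centred in the pocket (373–443), and the shut fingertips are over it at column 404. Pressing.

Emit:
{"fn": "drive_tool", "kwargs": {
  "commands": [
    {"dx": 0.001, "dy": 0, "dz": 0.006, "wx": 0, "wy": 0.002, "wz": 0, "claw": 0},
    {"dx": 0, "dy": 0, "dz": 0.004, "wx": 0, "wy": 0, "wz": 0, "claw": 0},
    {"dx": 0, "dy": 0, "dz": 0.003, "wx": 0, "wy": 0, "wz": 0, "claw": 0},
    {"dx": 0, "dy": 0, "dz": 0.002, "wx": 0, "wy": 0, "wz": 0, "claw": 0},
    {"dx": 0, "dy": 0, "dz": 0.001, "wx": 0, "wy": 0, "wz": 0, "claw": 0},
    {"dx": 0, "dy": 0, "dz": 0, "wx": 0, "wy": 0, "wz": 0, "claw": 0},
    {"dx": 0, "dy": 0, "dz": 0, "wx": 0, "wy": 0, "wz": 0, "claw": 0}
  ]
}}

```text
clock: 22.5
tool_pos: [0.5927, 0.1814, 0.0515]
eef_rot: [0.988, 0.152, 0.001, -0.001]
contact_force: [0.8, -0.0, 6.0]
opening: 0.003
```

Emit:
{"fn": "drive_tool", "kwargs": {
  "commands": [
    {"dx": 0, "dy": 0, "dz": 0.001, "wx": 0, "wy": 0, "wz": 0, "claw": 0},
    {"dx": 0, "dy": 0, "dz": 0.001, "wx": 0, "wy": 0, "wz": 0, "claw": 0},
    {"dx": 0, "dy": 0, "dz": 0, "wx": 0, "wy": 0, "wz": 0, "claw": 0},
    {"dx": 0, "dy": 0, "dz": 0, "wx": 0, "wy": 0, "wz": 0, "claw": 0}
  ]
}}

```text
clock: 22.9
tool_pos: [0.5928, 0.1814, 0.0512]
eef_rot: [0.988, 0.152, 0.002, -0.001]
contact_force: [-2.5, -0.2, 17.3]
opening: 0.003
```

Emit:
{"fn": "drive_tool", "kwargs": {
  "commands": [
    {"dx": 0, "dy": 0, "dz": -0.022, "wx": 0, "wy": 0, "wz": 0, "claw": 0},
    {"dx": -0.031, "dy": -0.002, "dz": 0, "wx": 0, "wy": 0, "wz": 0, "claw": 0},
    {"dx": -0.031, "dy": -0.002, "dz": 0, "wx": 0, "wy": 0, "wz": 0, "claw": 0},
    {"dx": -0.03, "dy": 0, "dz": 0, "wx": 0, "wy": 0, "wz": 0, "claw": 0},
    {"dx": 0, "dy": 0, "dz": 0.008, "wx": 0, "wy": 0, "wz": 0, "claw": 0},
    {"dx": 0, "dy": 0, "dz": 0.004, "wx": 0, "wy": 0, "wz": 0, "claw": 0},
    {"dx": 0, "dy": 0, "dz": 0.003, "wx": 0, "wy": 0, "wz": 0, "claw": 0},
    {"dx": 0, "dy": 0, "dz": 0.002, "wx": 0, "wy": 0, "wz": 0, "claw": 0},
    {"dx": 0, "dy": 0, "dz": 0.002, "wx": 0, "wy": 0, "wz": 0, "claw": 0},
    {"dx": 0, "dy": 0, "dz": 0.001, "wx": 0, "wy": 0, "wz": 0, "claw": 0},
    {"dx": 0, "dy": 0, "dz": 0, "wx": 0, "wy": 0, "wz": 0, "claw": 0}
  ]
}}

```text
clock: 24.0
tool_pos: [0.5023, 0.1572, 0.0502]
eef_rot: [0.988, 0.152, -0.001, -0.001]
contact_force: [-0.6, -0.1, 1.4]
opening: 0.003
```

Emit:
{"fn": "drive_tool", "kwargs": {
  "commands": [
    {"dx": 0, "dy": 0, "dz": 0.001, "wx": 0, "wy": 0, "wz": 0, "claw": 0},
    {"dx": 0, "dy": 0, "dz": 0.001, "wx": 0, "wy": 0, "wz": 0, "claw": 0},
    {"dx": 0, "dy": 0, "dz": 0, "wx": 0, "wy": 0, "wz": 0, "claw": 0},
    {"dx": 0, "dy": 0, "dz": 0, "wx": 0, "wy": 0, "wz": 0, "claw": 0}
  ]
}}

```text
clock: 24.4
tool_pos: [0.5028, 0.1573, 0.0496]
eef_rot: [0.988, 0.152, 0.0, -0.001]
contact_force: [-5.4, -0.8, 15.0]
opening: 0.007
```

Re-pressing the free end now that the hinge end is down, then checking.

Emit:
{"fn": "drive_tool", "kwargs": {
  "commands": [
    {"dx": 0, "dy": 0, "dz": -0.022, "wx": 0, "wy": 0, "wz": 0, "claw": 0},
    {"dx": 0.03, "dy": 0.004, "dz": 0, "wx": 0, "wy": 0, "wz": 0, "claw": 0},
    {"dx": 0.03, "dy": 0, "dz": 0, "wx": 0, "wy": 0, "wz": 0, "claw": 0},
    {"dx": 0.03, "dy": 0, "dz": 0, "wx": 0, "wy": 0, "wz": 0, "claw": 0},
    {"dx": 0, "dy": 0, "dz": 0.01, "wx": 0, "wy": 0, "wz": 0, "claw": 0},
    {"dx": 0, "dy": 0, "dz": 0.006, "wx": 0, "wy": 0, "wz": 0, "claw": 0},
    {"dx": 0, "dy": 0, "dz": 0.004, "wx": 0, "wy": 0, "wz": 0, "claw": 0},
    {"dx": 0, "dy": 0, "dz": 0.001, "wx": 0, "wy": 0, "wz": 0, "claw": 0},
    {"dx": 0, "dy": 0, "dz": 0.001, "wx": 0, "wy": 0, "wz": 0, "claw": 0},
    {"dx": 0, "dy": 0, "dz": 0, "wx": 0, "wy": 0, "wz": 0, "claw": 0},
    {"dx": 0, "dy": 0, "dz": 0, "wx": 0, "wy": 0, "wz": 0, "claw": 0}
  ]
}}

```text
clock: 25.5
tool_pos: [0.5888, 0.1803, 0.0495]
eef_rot: [0.988, 0.152, -0.0, -0.001]
contact_force: [-1.7, -0.2, 6.3]
opening: 0.006
```

Emit:
{"fn": "drive_tool", "kwargs": {
  "commands": [
    {"dx": 0, "dy": 0, "dz": 0.001, "wx": 0, "wy": 0, "wz": 0, "claw": 0},
    {"dx": 0, "dy": 0, "dz": 0, "wx": 0, "wy": 0, "wz": 0, "claw": 0},
    {"dx": 0, "dy": 0, "dz": -0.04, "wx": 0, "wy": 0, "wz": 0, "claw": 0},
    {"dx": 0, "dy": 0, "dz": -0.045, "wx": 0, "wy": 0, "wz": 0, "claw": 0.5},
    {"dx": -0.03, "dy": -0.02, "dz": -0.03, "wx": 0, "wy": 0, "wz": 0, "claw": 1},
    {"dx": -0.04, "dy": -0.02, "dz": 0, "wx": 0, "wy": 0, "wz": 0, "claw": 1},
    {"dx": -0.04, "dy": 0, "dz": 0, "wx": 0, "wy": 0, "wz": 0, "claw": 1},
    {"dx": 0, "dy": 0, "dz": 0, "wx": 0, "wy": 0, "wz": 0, "claw": 1},
    {"dx": 0, "dy": 0, "dz": 0, "wx": 0, "wy": 0, "wz": 0, "claw": 1},
    {"dx": 0, "dy": 0, "dz": 0, "wx": 0, "wy": 0, "wz": 0, "claw": 1}
  ]
}}

```text
clock: 26.5
tool_pos: [0.4739, 0.1855, 0.163]
eef_rot: [0.988, 0.152, 0.001, -0.001]
contact_force: [0.1, 1.0, 0.3]
opening: 0.619
```

```bash
python3 look.py w9
python3 - <<'E'
from h import *
a=snap("scene")["color"];b=cv2.imread("pics/scene0.png")[:,:,::-1]
w=cv2.imread("pics/w9.png")
c=np.hstack([cv2.resize(x[140:310,100:480],(400,180)) for x in(b,a)])[:,:,::-1]
cv2.imwrite("pics/fin.png",np.vstack([cv2.resize(w,(560,420)),np.zeros((0,560,3),np.uint8)]) if 0 else np.vstack([cv2.copyMakeBorder(cv2.resize(w,(560,420)),0,0,120,120,0),c]))
E
```

```text
t 26.5 p [0.4739 0.1855 0.163 ] x [0.954 0.301 0.002] y [ 0.301 -0.954 -0.001] F [0.1 1.  0.3] open 0.619
```

View pics/fin.png

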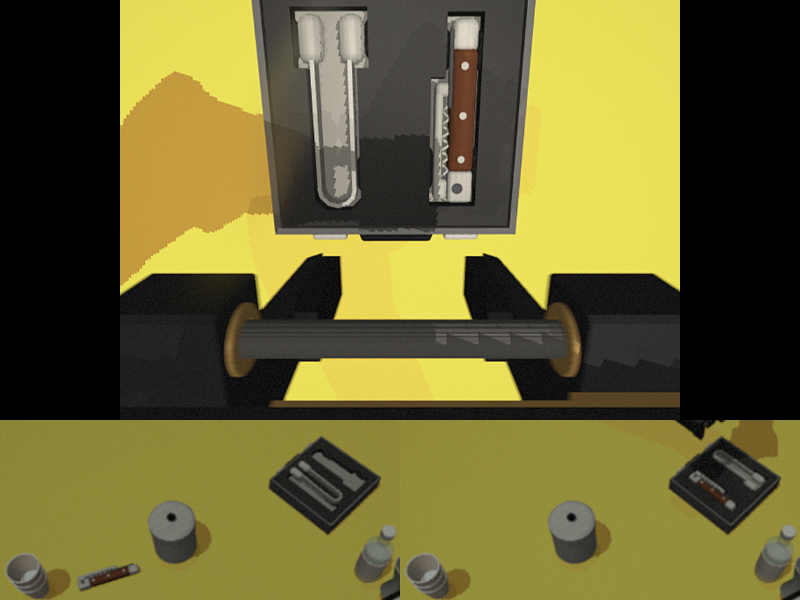

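Both tools lie inside their pocket outlines. The canister, cups and bottle are unchanged between the before and after views, and the gripper is clear. Handing in.

```bash
python3 -c "
from plant import r
print(r.finish_job())"
```

```text
the job is handed in; nothing more can be done
None
```

I laid the tongs in their pocket after a half turn, and the corkscrew in its own pocket. I pressed each at one end, then the other, then the first end again. The job was handed in at about 26.6 s on the robot's clock, with the gripper empty and clear of everything.

**Seating:**

| Tool | Point | TCP height | Force |
|---|---|---|---|
| Tongs | bow | 49.1 mm | 19 N |
| Tongs | scoops | 49.5 mm | 13 N |
| Corkscrew | hinge end | 49.6 mm | 15 N |
| Corkscrew | free end | 49.5 mm | 6 N |

- Fully home is about 49 mm, so both tools read as down and level to within the pose noise of roughly 1 mm.
- I pressed the corkscrew's free end 1 mm further after its 6 N reading but took no reading under that load.
- I pressed only midway across, so side-to-side level was judged from the picture alone.

**Last look:** the final wrist and scene pictures show both tools inside their pockets. The canister, cups and bottle look unmoved.

**Disagreements and snags:**
- The first press on each tool's leading end read 1 to 2 mm high while its other end was still up. The second press cleared that.
- The first move calls were refused because every row must carry all its fields.
- I viewed 12 pictures, two over the budget of 10.

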